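# Load the phone into the sprung-jaw holder

## Robot

A 6-joint arm with a two-finger parallel gripper is mounted at the origin on a cart in front of the work surface, level with it; the furniture and walls round the work are solid. World frame = base frame: x ahead of the robot, y to its left, z up, the work surface at z = 0. Lengths are in m, angles in rad, forces in N, time in s.
With the tool pointing down it reaches from about 0.25 to 0.8 m from the base axis. Payload 8.5 kg.
Tool frame: the origin (TCP) lies at the very end of the fingers, on their centre line; the grasp point (between the pads) lies 19 mm behind it; z points along the fingers, y is the line along which they close (so a half turn about z gives the same grasp; the last joint's range is limited). The gripper opens to 85 mm and grips with 20 to 120 N. Pads are 22 mm wide; open, the fingers measure 114 mm over their backs; the gripper's body (76 mm by 85 mm) begins 54 mm behind the grasp point. The pads swing forward as they close: fully open they stand 13 mm farther back than shut.
Start: joints at [1.104, 0.238, -0.013, 1.319, 0, 1.571], TCP at [0.236, 0.469, 0.231] pointing down, gripper open.
Joint ranges: [-2.66, 2.66], [-1.03, 1.9], [-1.14, 1.46], [-1.82, 2.27], [-1.45, 1.34], [-3.14, 3.14]. Speed limits (rad/s): [2.22, 2.22, 2.79, 3.14, 3.14, 3.14].

## Interface

Orientations are given as a unit quaternion [x, y, z, w].
In Python, from cell import bot gives the robot as it stands.
- The arm moves only by the tool move_arm, never from a script. Its arguments are lists of equal length, an entry for each row: "slide": the shift along the tool's x, y, z in mm, a list of three; "delta_rot": the turn, a rotation vector about the tool's x, y, z in rad, a list of three. A call has 1 to 8 rows; each row shifts and turns the commanded pose from where the row before left it, along the tool's axes as they then stand; what a row does not reach is not made up. A row lasts 1/12 s, in which the tool goes at most 41.7 mm and 7.16 degrees, less where a joint would pass 70% of its speed; a pose out of reach is approached as far as the arm can. A call with a gripper value outside its range is refused whole. "hand" is the closure in counts, from 0 (fully open) to 255 (shut), set as the call begins (left out, the last holds). The fingers move at their own pace and stop on an object; "newtons" is the grip in N (left out, the last holds). Time passes only in rows, so rows that do not move let the fingers close. It gives the time, the measured TCP pose, the force, the opening and the grip force at its end, in the units of the state.
- bot.get_state(): the state, without advancing time (a new reading comes with each control period).
- bot.get_image(name): name is "scene" or "top"; returns a dict with "img" (384x512x3 uint8, red, green, blue), "K" (3x3 intrinsics, pixels), "k1" (the pictures are not rectified: a ray, as slopes to the right and down, at radius r is drawn at 1 + k1 r^2 times it, then the intrinsics apply), "R" (3x3) and "t" (3): a world point X has camera coordinates R X + t. Camera axes: x right, y down, z forward; pixel columns grow to the right and rows downward; lengths in m; the calibration is good to about 2 mm. A picture is of the moment at which its call begins. There is no depth.
- bot.hand_in(): hands the job in; it is judged then, once.
Trained networks look in a picture, given as the dict that the camera call returned (one of the last four; its "shot" number tells which), for a name from the list of things; names that differ only in an ending like _2 or _b are one class to them, and where a whole thing is asked for, a point or a joint stands for the part that bears it (a point fixed in the world has none). Each returns a list of dicts, best first, with "confidence" (0 to 1); they miss things now and then, are a little off and sometimes report something else, mostly with a low value. They report only what shows in the picture. A call takes as long as a camera call.
- bot.spot_in(picture, name): "xy" ([column, row] in pixels, amid what is visible of it).
- bot.outline_of(picture, name): "pixels" (384x512 bool, what is visible of it) and "xy" ([column, row] in pixels, amid what is visible of it).
The state is a dict: "t": time; "joints": joint angles; "joint_velocities": joint speeds; "effort": joint torques, N m; "eef_pos": TCP position; "ee_rot": TCP orientation; "wrist_force": force on the tool from outside, world axes, zero at the start; "torque": the same for the moment, N m; "gripper_width": finger opening in m; "finger_force": force on a finger pad.
Only numpy, scipy, OpenCV 4.12 (cv2) and the standard library are available. Lean on these libraries where they do the work, as an engineer would, in place of code of your own. Each camera call takes 0.05 s, during which the arm holds its last target. There are 200 camera calls.

## Task

Clamp the phone with the cracked screen in the sprung-jaw holder by pushing with the fingertips only: nothing is gripped, forced or lifted, and the tools lying about stay where they are. First push the jaw back until the latch tooth drops in and let go, so that the jaw comes part of the way back and stays caught open; then slide the phone flat along the bench into the open mouth until its leading end meets the end stop. Last, press the latch's thumb pad so that the jaw springs onto the phone and holds it square against the fence, and let go.

Things in the scene. Friction and masses are not known exactly. Their poses are not given: they have to be found in the camera images.
- holder: Phone holder: open grey steel C-frame (fence, end stop, housing), no floor, fixed to the bench. Origin: on the bench at the inner corner of fence and end stop. x runs from the fence across the lane to jaw and housing, y from the end stop along the lane to the open mouth, z up. Fence: x -14 to 0, y -12 to 102, end stop: x -14 to 136, y -12 to 0, both 14 mm high, faces upright.
- phone_seat (a point): Fixed point of the holder on the bench: where the centre of the phone's underside ends, 34 mm from the fence and 69 mm from the end stop, the phone's long axis along the holder's y; 38 mm or so of the phone then stick out of the mouth.
- mouth (a point): Fixed point of the holder on the bench: middle of the lane's open mouth when the jaw is caught open (x 38.5, y 102 mm of the holder). Fence and jaw have rounded ends there that lead the phone in; the jaw's end is at y 85. The phone goes in along the holder's -y.
- housing_top (a point): Middle of the top of the housing, the holder's fixed block behind the jaw, 30 mm high, x 116 to 136, y -12 to 92 mm of the holder, with two spring tubes behind it to x 168. The jaw's catch bar (y 38 to 50, top 37 mm high) slides over it.
- jaw (a joint): Travel of the sprung jaw in m along the holder's +x (away from the fence), 0 to 0.040. A spring pushes it to 0 (4 N at 0, 7 N at 0.040, some damping). Gap fence to jaw = 50 mm + this. Pushed beyond 0.027, the latch tooth drops in front of the catch block; let go, the jaw comes back and is held at about 0.027 (gap 77 mm). About 0.018 when it grips the 68 mm wide phone.
- jaw_face (a point): Middle of the jaw's flat face towards the fence (62 mm long, z 1 to 28 mm), 15 mm above the bench; moves with the jaw. Push it from within the lane along the holder's +x. The jaw is a pale aluminium block 22 mm thick, y 12 to 85 mm of the holder, on two rods into the housing.
- latch (a joint): Angle in rad of the latch, a rocker on top of the housing along the holder's y. About 0.22 while its tooth rides on the catch block (as at the start), 0 when the tooth has dropped in and holds the jaw open; grows as the thumb pad is pressed, 0.38 at most; above about 0.22 the jaw is let go. A spring returns it.
- thumb_pad (a point): Centre of the top of the latch's round thumb pad, 24 mm diameter, at the rocker's end nearest the mouth (x 126, y 100 mm of the holder). Its top is 50 mm above the bench when the jaw is caught open; pressing it down 7 to 11 mm with 3 to 5 N lets the jaw go. The pivot, 30 mm from it, is 47 mm high.
- phone: Phone with a cracked black screen, 138 x 68 x 8 mm, 0.14 kg, loose, lying screen up on the bench before the holder's mouth. Origin: centre of the underside; x along its length (either end may lead), z up.
- dish: Bystander: round magnetic screw dish, 72 mm diameter, 16 mm high. Origin: centre of the underside.
- battery: Bystander: black pouch battery 80 x 42 x 9 mm. Origin: centre of the underside, x along its length.
- red_driver: Bystander: red screwdriver, 139 mm long, 12 mm thick. Origin: centre of the underside, y along its length.
- tweezers: Bystander: black tweezers, 124 mm long, 9 mm high. Origin: centre of the underside, y along its length.
- brush: Bystander: black brush, 143 mm long, 10 mm thick. Origin: centre of the underside, y along its length.
- cutters: Bystander: side cutters with red handles, 112 x 45 x 11 mm. Origin: centre of the underside, y along its length.

How it is judged:
By the outcome, as a careful person would: the job done as asked, in the order asked, and still so for the second after the job is handed in, with the robot touching nothing.
It also fails if it takes over 50 s, if anything falls off the work surface, if the arm or the gripper's body presses on something with over 40 N, if the wrist force passes 120 N, or if a joint passes its speed limit or range.

## Working session

There is one attempt and no reset: what is moved stays moved. The work goes in short steps, Python scripts to look and compute and a tool call to move; the robot and the scene stay as the last step left them, time stands still between calls to the robot, and variables do not carry over. Pictures are saved under pics/ and viewed, at most 10 in all, crops included, and the job is handed in when it is done.

Besides the shell and the picture viewer there is one more tool, called after "Call:" by a JSON object that holds its "name" and its "arguments", one argument or row to a line. move_arm: Moves the arm, as the interface text tells. Its arguments: {"type":"object","properties":{"slide":{"type":"array","items":{"type":"array","items":{"type":"number"}}},"delta_rot":{"type":"array","items":{"type":"array","items":{"type":"number"}}},"hand":{"type":"number"},"newtons":{"type":"number"}},"required":["slide","delta_rot"]}

```bash
mkdir -p pics; ls; cat > h.py <<'E'
import numpy as np, cv2
from cell import bot
def ray(p,uv):
    K=p["K"];a=(uv[0]-K[0,2])/K[0,0];b=(uv[1]-K[1,2])/K[1,1];rd=np.hypot(a,b);r=rd
    for _ in range(20): r=rd/(1+p["k1"]*r*r)
    s=r/rd if rd>0 else 1
    d=np.array([a*s,b*s,1.]);R=np.array(p["R"]);return -R.T@np.array(p["t"]),R.T@d
def atz(p,uv,z):
    c,d=ray(p,uv);return c+d*(z-c[2])/d[2]
def proj(p,X):
    x=np.array(p["R"])@np.asarray(X,float)+np.array(p["t"]);s=x[:2]/x[2];s=s*(1+p["k1"]*(s@s));K=p["K"]
    return np.array([K[0,0]*s[0]+K[0,2],K[1,1]*s[1]+K[1,2]])
E
cat > a.py <<'E'
from h import *
z=dict(holder=.014,housing_top=.03,jaw=.028,jaw_face=.015,thumb_pad=.05,latch=.05,phone=.008,dish=.016,battery=.009,red_driver=.006,tweezers=.005,brush=.005,cutters=.005)
for n in ("top","scene"):
    p=bot.get_image(n);cv2.imwrite(f"pics/{n}0.png",p["img"][:,:,::-1])
    print(n,"cam",np.round(-np.array(p["R"]).T@p["t"],3),p["k1"])
    for k in z:
        r=bot.outline_of(p,k)
        for q in r[:2]:
            if q["confidence"]<.3: continue
            m=q["pixels"].astype(np.uint8);c=max(cv2.findContours(m,0,1)[0],key=cv2.contourArea)
            b=cv2.boxPoints(cv2.minAreaRect(c))
            print(k,round(q["confidence"],2),np.round(q["xy"]),"xy",np.round(atz(p,q["xy"],z[k])[:2],3),"box",[list(np.round(atz(p,u,z[k])[:2],3)) for u in b])
print(bot.get_state())
E
python3 a.py
```

```text
pics
top cam [0.346 0.148 1.018] 0.032219430245974616
holder 0.66 [328. 164.] xy [0.554 0.036] box [[np.float64(0.638), np.float64(0.11)], [np.float64(0.641), np.float64(-0.013)], [np.float64(0.456), np.float64(-0.014)], [np.float64(0.452), np.float64(0.106)]]
housing_top 0.91 [330. 164.] xy [0.551 0.034] box [[np.float64(0.633), np.float64(0.111)], [np.float64(0.636), np.float64(-0.011)], [np.float64(0.456), np.float64(-0.012)], [np.float64(0.452), np.float64(0.107)]]
jaw 0.91 [324. 172.] xy [0.534 0.048] box [[np.float64(0.594), np.float64(0.084)], [np.float64(0.595), np.float64(0.01)], [np.float64(0.518), np.float64(0.011)], [np.float64(0.517), np.float64(0.084)]]
jaw_face 0.88 [325. 168.] xy [0.545 0.043] box [[np.float64(0.598), np.float64(0.083)], [np.float64(0.598), np.float64(0.008)], [np.float64(0.52), np.float64(0.009)], [np.float64(0.519), np.float64(0.083)]]
thumb_pad 0.74 [305. 140.] xy [0.596 0.089] box [[np.float64(0.604), np.float64(0.109)], [np.float64(0.605), np.float64(0.041)], [np.float64(0.585), np.float64(0.041)], [np.float64(0.584), np.float64(0.109)]]
latch 0.
[... 6045 characters left out ...]
[ 1.10399379e+00,  2.38203299e-01, -1.34796003e-02,  1.31919449e+00,
       -1.39590278e-05,  1.57080855e+00]), 'joint_velocities': array([ 8.04957785e-04, -4.75122757e-04, -7.23718465e-04,  1.45554775e-04,
       -7.77355982e-05,  7.19725457e-04]), 'effort': array([-1.86190358e-03, -5.38587534e+01,  3.46688104e+01,  2.98020663e-03,
       -2.32726406e-04, -1.90714354e-05]), 'eef_pos': array([0.23625737, 0.4688017 , 0.23128244]), 'ee_rot': array([ 2.31293841e-01,  9.72883938e-01, -4.10459718e-05, -2.58373191e-06]), 'wrist_force': array([-0.23095026, -0.1877051 ,  0.76889958]), 'torque': array([ 0.03745267,  0.02632759, -0.02649439]), 'finger_force': 0.0, 'gripper_width': 0.08484554444438873}
```

```bash
python3 -c "
import cv2
i=cv2.imread('pics/top0.png')[70:290,180:400];cv2.imwrite('pics/c0.png',cv2.resize(i,None,fx=2.7,fy=2.7,interpolation=2))
j=cv2.imread('pics/scene0.png');cv2.imwrite('pics/s0.png',j[130:330,130:430])
print(j.shape)"
```

```text
(384, 512, 3)
```

View pics/c0.png

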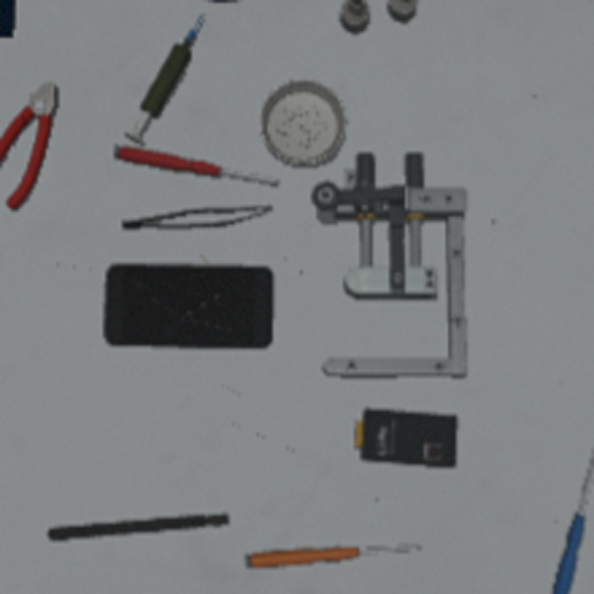

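View pics/scene0.png

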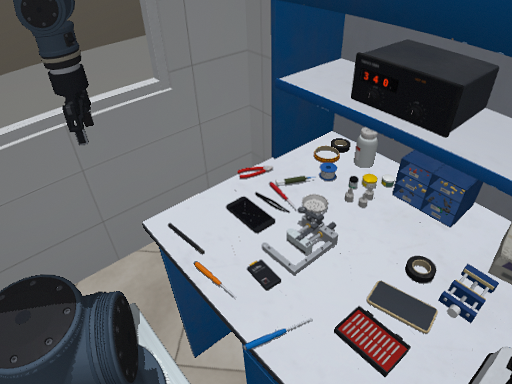

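The top picture shows the holder with its fence at crop row ~367 (mouth end at column 322), end stop at columns 450–467, thumb pad at (325,195), and the phone at (104–273, 263–347), nearly aligned with the lane. The scene picture agrees with that.

```bash
cat > b.py <<'E'
from h import *
from scipy.optimize import least_squares
def fit(p,pts,x0):
    def T(v,P): c,s=np.cos(v[2]),np.sin(v[2]);return np.array([v[0]+c*P[0]-s*P[1],v[1]+s*P[0]+c*P[1],P[2]])
    f=lambda v:np.concatenate([(proj(p,T(v,np.array(P)/1e3))-np.array(u))*1 for u,P in pts])
    r=least_squares(f,x0,loss="soft_l1");return r.x,r.fun,T
if __name__=="__main__":
    p=bot.get_image("top")
    C=lambda a,b:((a+.5)/2.7-.5+180,(b+.5)/2.7-.5+70)
    H=[(C(467,377),(-14,-12,14)),(C(467,188),(136,-12,30)),(C(322,367),(-7,102,14)),(C(325,195),(126,100,44)),(C(449,357),(0,0,14)),(C(344,282),(61,85,28)),(C(436,298),(50,12,28))]
    v,f,T=fit(p,H,[.47,0,0]);print("holder",v,np.round(f,1))
    F=[(C(104,263),(-34+68,138/2,8)),(C(273,265),(34,-69,8)),(C(273,347),(-34,-69,8)),(C(104,347),(-34,69,8))]
    w,f,_=fit(p,F,[.51,.2,0]);print("phone",w,np.round(f,1))
    for n,P in dict(seat=(34,69,0),mouth=(38.5,102,0),jaw=(50,46,15),pad=(126,100,50)).items(): print(n,T(v,np.array(P)/1e3))
    c,s=np.cos(v[2]),np.sin(v[2]);d=w[:2]-v[:2];print("phone in holder mm",1e3*np.array([c*d[0]+s*d[1],-s*d[0]+c*d[1]]),np.degrees(w[2]-v[2]))
    from scipy.spatial.transform import Rotation as R
    print(R.from_quat(bot.get_state()["ee_rot"]).as_matrix().round(3))
E
python3 b.py
```

```text
holder [ 0.46865347 -0.00225094  0.008208  ] [-0.6 -0.1 -0.7  0.2  0.1  0.1  0.5  0.4  0.4  0.8  0.1 -0.5  0.1 -1.3]
phone [0.51054981 0.20845115 0.01038039] [ 0.2  0.4  0.1 -0.2  0.1  0.  -0.4 -0.2]
seat [0.50208598 0.06702581 0.        ]
mouth [0.50631497 0.10006163 0.        ]
jaw [0.51827422 0.04415791 0.015     ]
pad [0.59382844 0.09877989 0.05      ]
phone in holder mm [ 43.62435553 210.35110351] 0.12446867491682113
[[-0.893  0.45  -0.   ]
 [ 0.45   0.893 -0.   ]
 [ 0.    -0.    -1.   ]]
```

Call:
{"name": "move_arm", "arguments": {
  "slide": [
    [0,0,0],
    [0,0,0],
    [0,0,0],
    [0,0,0],
    [0,0,0],
    [0,0,0],
    [0,0,0],
    [0,0,0]
  ],
  "delta_rot": [
    [0,0,0.122],
    [0,0,0.122],
    [0,0,0.122],
    [0,0,0.122],
    [0,0,0.122],
    [0,0,0.122],
    [0,0,0.122],
    [0,0,0.122]
  ],
  "hand": 255,
  "newtons": 20
}}

```text
t: 2.12
eef_pos: [0.2362, 0.4688, 0.2313]
ee_rot: [0.663, 0.749, -0.0, 0.0]
wrist_force: [-0.5, 0.5, -0.4]
gripper_width: 0.0004
finger_force: 0.0
```

Call:
{"name": "move_arm", "arguments": {
  "slide": [
    [0,0,0],
    [-30,18,0],
    [-30,18,0],
    [-30,18,0],
    [-30,18,0],
    [-30,18,0],
    [-30,18,0],
    [-30,18,0]
  ],
  "delta_rot": [
    [0,0,0.12],
    [0,0,0],
    [0,0,0],
    [0,0,0],
    [0,0,0],
    [0,0,0],
    [0,0,0],
    [0,0,0]
  ]
}}

```text
t: 2.78
eef_pos: [0.3645, 0.2583, 0.2315]
ee_rot: [0.704, 0.71, 0.0, 0.0]
wrist_force: [1.1, 1.4, 1.0]
gripper_width: 0.0003
finger_force: 0.0
```

Call:
{"name": "move_arm", "arguments": {
  "slide": [
    [-30,18,5],
    [-30,18,10],
    [-30,18,15],
    [-30,18,15],
    [-30,18,15],
    [-30,18,15],
    [0,0,0],
    [0,0,0]
  ],
  "delta_rot": [
    [0,0,0],
    [0,0,0],
    [0,0,0],
    [0,0,0],
    [0,0,0],
    [0,0,0],
    [0,0,0],
    [0,0,0]
  ]
}}

```text
t: 3.45
eef_pos: [0.4734, 0.079, 0.1554]
ee_rot: [0.706, 0.709, -0.001, -0.001]
wrist_force: [-0.6, 0.2, -0.5]
gripper_width: 0.0001
finger_force: 0.0
```

```bash
cat > st.py <<'E'
from h import *
from scipy.spatial.transform import Rotation as R
V=np.array([0.46865347,-0.00225094,0.0082])
def H(X): c,s=np.cos(V[2]),np.sin(V[2]);d=np.asarray(X)[:2]-V[:2];return 1e3*np.array([c*d[0]+s*d[1],-s*d[0]+c*d[1]])
if __name__=="__main__":
    s=bot.get_state();M=R.from_quat(s["ee_rot"]).as_matrix()
    print("t",s["t"],"pos",s["eef_pos"].round(4),"holder",H(s["eef_pos"]).round(1),"toolyaw",np.degrees(np.arctan2(M[1,1],M[0,1])).round(2),"zax",M[:,2].round(3),"F",s["wrist_force"].round(2),"w",s["gripper_width"])
E
python3 st.py
```

```text
t 3.45 pos [0.4734 0.079  0.1554] holder [ 5.4 81.3] toolyaw 0.25 zax [-0.002 -0.    -1.   ] F [-0.63  0.23 -0.46] w 7.61787377882299e-05
```

Call:
{"name": "move_arm", "arguments": {
  "slide": [
    [-18,10,15],
    [-17.3,9.6,20],
    [0,0,25],
    [0,0,25],
    [0,0,20],
    [0,0,0]
  ],
  "delta_rot": [
    [0,0,0],
    [0,0,0],
    [0,0,0],
    [0,0,0],
    [0,0,0],
    [0,0,0]
  ]
}}

```text
t: 3.95
eef_pos: [0.4908, 0.0463, 0.0486]
ee_rot: [0.704, 0.71, -0.002, -0.002]
wrist_force: [-1.3, 0.1, 0.3]
gripper_width: 0.0003
finger_force: 0.0
```

```bash
python3 st.py; python3 -c "
from h import *
p=bot.get_image('scene');cv2.imwrite('pics/s1.png',cv2.resize(p['img'][180:290,220:370,::-1],None,fx=5,fy=5,interpolation=2))"
```

```text
t 3.95 pos [0.4908 0.0463 0.0486] holder [22.5 48.3] toolyaw 0.52 zax [-0.005 -0.    -1.   ] F [-1.27  0.06  0.33] w 0.00025847278194315827
```

View pics/s1.png

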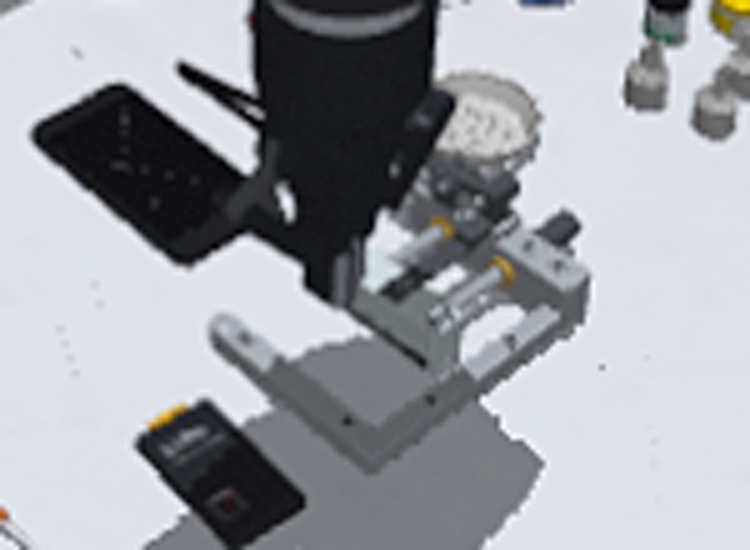

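The closed fingertips, at about (345,285) in the crop, are above the lane between the fence and the jaw. I'll descend now.

Call:
{"name": "move_arm", "arguments": {
  "slide": [
    [0,0,12],
    [0,0,12],
    [0,0,12],
    [0,0,0]
  ],
  "delta_rot": [
    [0,0,0],
    [0,0,0],
    [0,0,0],
    [0,0,0]
  ]
}}

```text
t: 4.33
eef_pos: [0.4931, 0.0462, 0.0155]
ee_rot: [0.704, 0.71, -0.0, -0.0]
wrist_force: [0.4, 0.1, 0.9]
gripper_width: 0.0001
finger_force: 0.0
```

Call:
{"name": "move_arm", "arguments": {
  "slide": [
    [0,5,0],
    [0,5,0],
    [0,5,0],
    [0,3,0],
    [0,3,0],
    [0,0,0]
  ],
  "delta_rot": [
    [0,0,0],
    [0,0,0],
    [0,0,0],
    [0,0,0],
    [0,0,0],
    [0,0,0]
  ]
}}

```text
t: 4.83
eef_pos: [0.5145, 0.0461, 0.0164]
ee_rot: [0.704, 0.71, 0.0, -0.0]
wrist_force: [-5.4, 1.7, 8.6]
gripper_width: 0.0003
finger_force: 4.1
```

Call:
{"name": "move_arm", "arguments": {
  "slide": [
    [0,0,-3],
    [0,0,0]
  ],
  "delta_rot": [
    [0,0,0],
    [0,0,0]
  ]
}}

```text
t: 5.0
eef_pos: [0.5146, 0.0458, 0.0192]
ee_rot: [0.704, 0.71, 0.0, 0.0]
wrist_force: [-2.3, 0.5, 2.1]
gripper_width: -0.0002
finger_force: 1.7
```

Call:
{"name": "move_arm", "arguments": {
  "slide": [
    [0,4,0],
    [0,4,0],
    [0,0,0]
  ],
  "delta_rot": [
    [0,0,0],
    [0,0,0],
    [0,0,0]
  ]
}}

```text
t: 5.25
eef_pos: [0.5223, 0.0459, 0.0189]
ee_rot: [0.704, 0.71, -0.0, -0.0]
wrist_force: [-5.4, 1.3, 8.0]
gripper_width: -0.0
finger_force: 4.1
```

Call:
{"name": "move_arm", "arguments": {
  "slide": [
    [0,4,0],
    [0,4,0],
    [0,3,0],
    [0,0,0]
  ],
  "delta_rot": [
    [0,0,0],
    [0,0,0],
    [0,0,0],
    [0,0,0]
  ]
}}

```text
t: 5.58
eef_pos: [0.533, 0.0461, 0.0189]
ee_rot: [0.704, 0.71, -0.0, -0.0]
wrist_force: [-6.4, 2.2, 8.3]
gripper_width: -0.0001
finger_force: 4.5
```

```bash
python3 st.py; python3 -c "
from h import *
p=bot.get_image('scene');cv2.imwrite('pics/s2.png',cv2.resize(p['img'][180:290,220:370,::-1],None,fx=5,fy=5,interpolation=2))"
```

```text
t 5.5833 pos [0.533  0.0461 0.0189] holder [64.7 47.8] toolyaw 0.47 zax [-0.001  0.    -1.   ] F [-6.37  2.2   8.34] w -5.870969058172547e-05
```

View pics/s2.png

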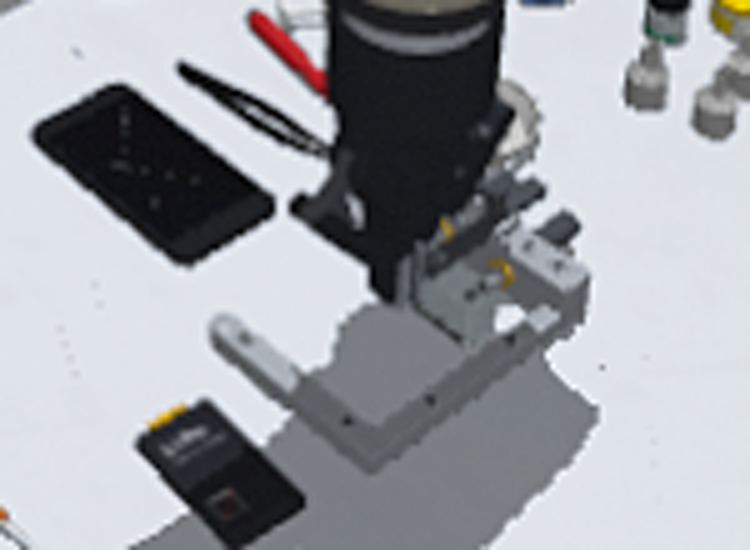

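The jaw is pushed well back: its corner went from about (440,365) to (480,335), which is roughly 30 mm. I'll push a little more, then back off and look.

Call:
{"name": "move_arm", "arguments": {
  "slide": [
    [0,3,0],
    [0,2,0],
    [0,0,0]
  ],
  "delta_rot": [
    [0,0,0],
    [0,0,0],
    [0,0,0]
  ]
}}

```text
t: 5.88
eef_pos: [0.5382, 0.0461, 0.019]
ee_rot: [0.704, 0.71, -0.0, -0.0]
wrist_force: [-6.3, 0.6, 8.6]
gripper_width: 0.0002
finger_force: 4.3
```

Call:
{"name": "move_arm", "arguments": {
  "slide": [
    [0,-4,0],
    [0,-6,0],
    [0,-10,0],
    [0,-10,0],
    [0,0,-30],
    [0,0,-40],
    [0,0,-40],
    [0,0,0]
  ],
  "delta_rot": [
    [0,0,0],
    [0,0,0],
    [0,0,0],
    [0,0,0],
    [0,0,0],
    [0,0,0],
    [0,0,0],
    [0,0,0]
  ]
}}

```text
t: 6.55
eef_pos: [0.5111, 0.0459, 0.1352]
ee_rot: [0.704, 0.71, 0.004, 0.003]
wrist_force: [2.2, 0.0, -0.8]
gripper_width: -0.0002
finger_force: 0.0
```

Call:
{"name": "move_arm", "arguments": {
  "slide": [
    [30,0,-20],
    [40,0,0],
    [40,0,0],
    [40,5,0],
    [0,0,0]
  ],
  "delta_rot": [
    [0,0,0],
    [0,0,0],
    [0,0,0],
    [0,0,0],
    [0,0,0]
  ],
  "hand": 0
}}

```text
t: 6.97
eef_pos: [0.5122, 0.2014, 0.1484]
ee_rot: [0.703, 0.711, 0.001, -0.0]
wrist_force: [0.6, -0.2, 0.4]
gripper_width: 0.0605
finger_force: 0.0
```

```bash
python3 st.py; python3 -c "
from h import *
p=bot.get_image('scene');q=bot.get_image('top')
np.save('q.npy',q,allow_pickle=True)
a=cv2.resize(p['img'][180:290,220:370,::-1],None,fx=3.6,fy=3.6,interpolation=2)
b=cv2.resize(q['img'][80:240,210:370,::-1],None,fx=2.475,fy=2.475,interpolation=2)
cv2.imwrite('pics/s3.png',cv2.resize(cv2.hconcat([a,b])[:,:],(798,int(396*798/936))))"
```

```text
t 6.9667 pos [0.5122 0.2014 0.1484] holder [ 45.2 203.3] toolyaw 0.71 zax [ 0.002  0.002 -1.   ] F [ 0.57 -0.22  0.37] w 0.06045697960014311
```

View pics/s3.png

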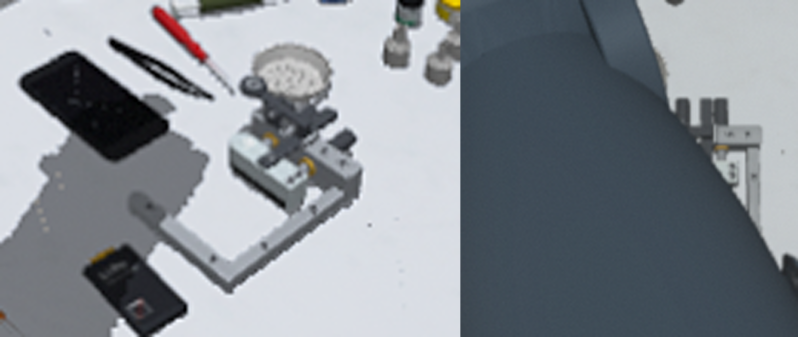

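The left panel shows the jaw caught open: its face is well off the fence with a wide lane, and the latch is down. The arm hides most of the right panel. Next I'll straddle the phone with the open fingers, so that only one of them nudges its side.

Call:
{"name": "move_arm", "arguments": {
  "slide": [
    [7,-7,30],
    [0,0,35],
    [0,0,35],
    [0,0,25],
    [0,0,10],
    [0,0,0]
  ],
  "delta_rot": [
    [0,0,0],
    [0,0,0],
    [0,0,0],
    [0,0,0],
    [0,0,0],
    [0,0,0]
  ]
}}

```text
t: 7.57
eef_pos: [0.5031, 0.2008, 0.0113]
ee_rot: [0.705, 0.709, -0.002, -0.001]
wrist_force: [-0.7, 0.5, 0.4]
gripper_width: 0.0857
finger_force: 0.0
```

```bash
python3 st.py
```

```text
t 7.5667 pos [0.5031 0.2008 0.0113] holder [ 36.1 202.8] toolyaw 0.39 zax [-0.004 -0.002 -1.   ] F [-0.68  0.47  0.4 ] w 0.08571366853940436
```

Call:
{"name": "move_arm", "arguments": {
  "slide": [
    [7,0,5],
    [0,0,5],
    [0,0,3],
    [0,0,2],
    [0,0,2],
    [0,0,0]
  ],
  "delta_rot": [
    [0,0,0],
    [0,0,0],
    [0,0,0],
    [0,0,0],
    [0,0,0],
    [0,0,0]
  ]
}}

```text
t: 8.07
eef_pos: [0.505, 0.2096, -0.0036]
ee_rot: [0.704, 0.71, 0.0, 0.0]
wrist_force: [-0.0, -0.1, -0.4]
gripper_width: 0.0853
finger_force: 0.0
```

```bash
python3 st.py; python3 -c "
from h import *
p=bot.get_image('scene')
cv2.imwrite('pics/s4.png',cv2.resize(p['img'][150:290,190:370,::-1],None,fx=4,fy=4,interpolation=2))"
```

```text
t 8.0667 pos [ 0.505   0.2096 -0.0036] holder [ 38.  211.6] toolyaw 0.46 zax [ 0. -0. -1.] F [-0.01 -0.11 -0.36] w 0.0853300958890115
```

View pics/s4.png

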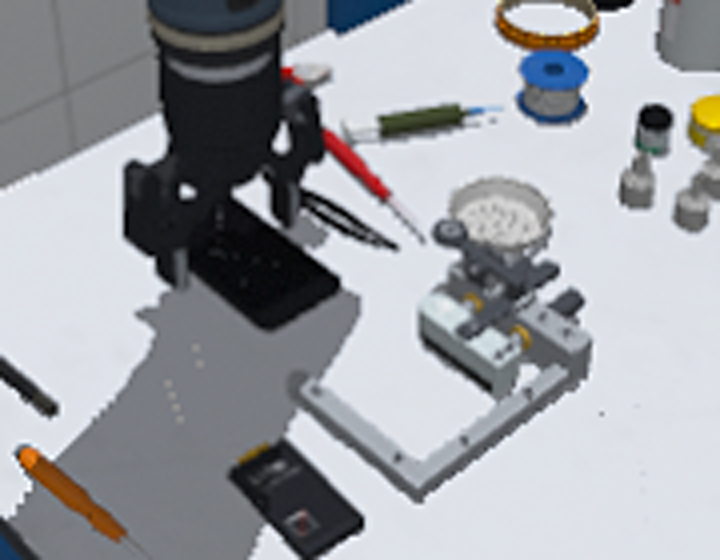

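The fingers straddle the phone: the near tip is at about (178,285), the far one at (287,215), clear of the tweezers. I'll go a little lower, then nudge toward −x.

Call:
{"name": "move_arm", "arguments": {
  "slide": [
    [0,0,2],
    [0,0,2],
    [0,0,1.5],
    [0,0,0]
  ],
  "delta_rot": [
    [0,0,0],
    [0,0,0],
    [0,0,0],
    [0,0,0]
  ]
}}

```text
t: 8.45
eef_pos: [0.5047, 0.2095, -0.0095]
ee_rot: [0.704, 0.71, -0.0, -0.0]
wrist_force: [0.2, 0.9, -0.4]
gripper_width: 0.0854
finger_force: 0.0
```

Call:
{"name": "move_arm", "arguments": {
  "slide": [
    [0,-3,0],
    [0,-3,0],
    [0,-2,0],
    [0,-2,0],
    [0,0,0]
  ],
  "delta_rot": [
    [0,0,0],
    [0,0,0],
    [0,0,0],
    [0,0,0],
    [0,0,0]
  ]
}}

```text
t: 8.87
eef_pos: [0.4944, 0.2095, -0.0091]
ee_rot: [0.704, 0.71, -0.0, -0.0]
wrist_force: [1.5, -0.2, -0.2]
gripper_width: 0.0853
finger_force: 0.0
```

```bash
python3 st.py; cat > ph.py <<'E'
from b import *; from st import H
# phone corners from the scene camera outline, fit pose by outline IoU
p=bot.get_image("scene");r=bot.outline_of(p,"phone");r=[q for q in r if q["confidence"]>.4]
m=r[0]["pixels"].astype(np.uint8);print(r[0]["confidence"],r[0]["xy"],m.sum())
def cost(v):
    c,s=np.cos(v[2]),np.sin(v[2]);P=[proj(p,(v[0]+c*x-s*y,v[1]+s*x+c*y,.006)) for x,y in((.034,.069),(.034,-.069),(-.034,-.069),(-.034,.069))]
    k=np.zeros((384*4,512*4),np.uint8);cv2.fillPoly(k,[np.round((np.array(P)+.5)*4).astype(int)],1)
    k=cv2.resize(k.astype(np.float32),(512,384),interpolation=cv2.INTER_AREA);return 1-np.minimum(k,m).sum()/np.maximum(k,m).sum()
from scipy.optimize import minimize
import sys
best=minimize(cost,[.507,float(sys.argv[1]),.01],method="Nelder-Mead",options=dict(initial_simplex=np.array([.507,float(sys.argv[1]),.01])+np.array([[0,0,0],[.01,0,0],[0,.015,0],[0,0,.06]])))
print("phone",best.x,best.fun,"H",H(best.x),"yaw rel deg",np.degrees(best.x[2]-.0082))
E
python3 ph.py .208
```

```text
t 8.8667 pos [ 0.4944  0.2095 -0.0091] holder [ 27.5 211.6] toolyaw 0.47 zax [-0. -0. -1.] F [ 1.48 -0.2  -0.21] w 0.08532765075809332
0.61 [250.3, 218.9] 819
phone [ 0.5021854   0.20478345 -0.04825355] 0.20362019538879395 H [ 35.22846158 206.75247345] yaw rel deg -3.23455017610231
```

Call:
{"name": "move_arm", "arguments": {
  "slide": [
    [0,4,0],
    [0,0,-30],
    [0,0,-35],
    [40,3,-10],
    [40,3,0],
    [15,2,0],
    [0,0,0],
    [0,0,0]
  ],
  "delta_rot": [
    [0,0,0],
    [0,0,0],
    [0,0,0],
    [0,0,0],
    [0,0,0],
    [0,0,0],
    [0,0,0],
    [0,0,0]
  ]
}}

```text
t: 9.63
eef_pos: [0.5058, 0.305, 0.0652]
ee_rot: [0.704, 0.711, -0.001, 0.0]
wrist_force: [-0.5, 0.3, 0.1]
gripper_width: 0.0855
finger_force: 0.0
```

Call:
{"name": "move_arm", "arguments": {
  "slide": [
    [0,0,0],
    [0,0,0],
    [0,0,0]
  ],
  "delta_rot": [
    [0,0,0],
    [0,0,0],
    [0,0,0]
  ],
  "hand": 255
}}

```text
t: 9.88
eef_pos: [0.506, 0.3034, 0.0656]
ee_rot: [0.705, 0.71, -0.001, -0.0]
wrist_force: [-0.2, 0.0, 0.7]
gripper_width: 0.0517
finger_force: 0.0
```

```bash
python3 st.py;python3 ph.py .208;python3 ph.py .208;  python3 -c "
from h import *
p=bot.get_image('scene')
cv2.imwrite('pics/s5.png',cv2.resize(p['img'][150:290,190:370,::-1],None,fx=4,fy=4,interpolation=2))"
```

```text
t 9.8833 pos [0.506  0.3034 0.0656] holder [ 39.8 305.4] toolyaw 0.39 zax [-0.001 -0.001 -1.   ] F [-0.17  0.03  0.75] w 0.051712399175241675
0.95 [246.2, 213.0] 935
phone [0.50105251 0.2079539  0.01856976] 0.04976457357406616 H [ 34.12161218 209.93210322] yaw rel deg 0.5941433232460168
0.74 [314.2, 201.4] 351
phone [0.507 0.208 0.01 ] 1.0 H [ 40.06927918 209.92943338] yaw rel deg 0.10313240312354816
```

View pics/s5.png

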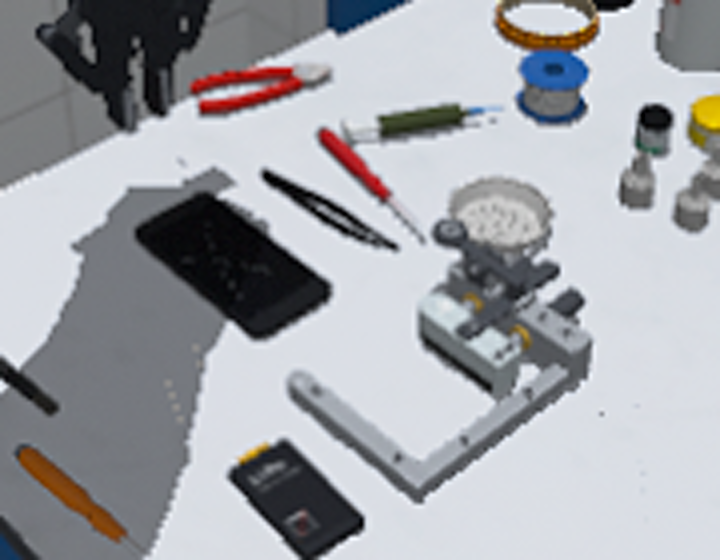

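The phone now spans (138,235), (205,195), (330,288) and (262,335) in the crop. Its near edge is roughly in line with the fence's inner face. I'll check the holder fit against this camera.

```bash
python3 - <<'E'
from b import *
from st import V
import st
p=bot.get_image("scene")
C=lambda a,b:((a+.5)/4-.5+190,(b+.5)/4-.5+150)
T=lambda P:np.array([V[0]+P[0]-V[2]*P[1],V[1]+V[2]*P[0]+P[1],P[2]])
for P in [(-14,-12,14),(-7,102,14),(136,-12,30),(0,0,14),(77,12,28),(77,85,28),(126,100,50)]:
    u=proj(p,T(np.array(P)/1e3));print(P,((u-[190,150]+.5)*4-.5).round(0))
cv2.imwrite('pics/x.png',p['img'][:,:,::-1])
E
```

```text
(-14, -12, 14) [413. 492.]
(-7, 102, 14) [288. 373.]
(136, -12, 30) [593. 341.]
(0, 0, 14) [416. 466.]
(77, 12, 28) [496. 370.]
(77, 85, 28) [409. 306.]
(126, 100, 50) [449. 232.]
```

Call:
{"name": "move_arm", "arguments": {
  "slide": [
    [0,-4,20],
    [0,0,20],
    [0,0,15],
    [0,0,6],
    [0,0,0],
    [0,0,0]
  ],
  "delta_rot": [
    [0,0,0],
    [0,0,0],
    [0,0,0],
    [0,0,0],
    [0,0,0],
    [0,0,0]
  ]
}}

```text
t: 10.68
eef_pos: [0.5023, 0.3046, 0.005]
ee_rot: [0.704, 0.71, -0.0, 0.0]
wrist_force: [0.9, -0.0, -0.3]
gripper_width: -0.0
finger_force: 0.0
```

```bash
python3 st.py
```

```text
t 10.6833 pos [0.5023 0.3046 0.005 ] holder [ 36.1 306.6] toolyaw 0.46 zax [-0. -0. -1.] F [ 0.94 -0.   -0.32] w -2.5695339159368305e-05
```

Call:
{"name": "move_arm", "arguments": {
  "slide": [
    [-8,0,1],
    [-8,0,0],
    [-8,0,0],
    [-8,0,0],
    [-8,0,0],
    [-8,0,0],
    [-8,0,0],
    [0,0,0]
  ],
  "delta_rot": [
    [0,0,0],
    [0,0,0],
    [0,0,0],
    [0,0,0],
    [0,0,0],
    [0,0,0],
    [0,0,0],
    [0,0,0]
  ]
}}

```text
t: 11.35
eef_pos: [0.5024, 0.2467, 0.0038]
ee_rot: [0.705, 0.709, -0.001, 0.0]
wrist_force: [0.5, -0.2, -0.0]
gripper_width: -0.0004
finger_force: 0.0
```

```bash
python3 st.py;python3 ph.py .17;  python3 -c "
from h import *
p=bot.get_image('scene')
cv2.imwrite('pics/s6.png',cv2.resize(p['img'][150:290,190:370,::-1],None,fx=4,fy=4,interpolation=2))"
```

```text
t 11.35 pos [0.5024 0.2467 0.0038] holder [ 35.7 248.7] toolyaw 0.38 zax [-0.    -0.001 -1.   ] F [ 0.48 -0.16 -0.04] w -0.0003729453434886202
0.56 [256.5, 223.5] 940
phone [0.50044276 0.16772602 0.03393978] 0.07454770803451538 H [ 33.18201627 169.71057674] yaw rel deg 1.474780984538588
```

View pics/s6.png

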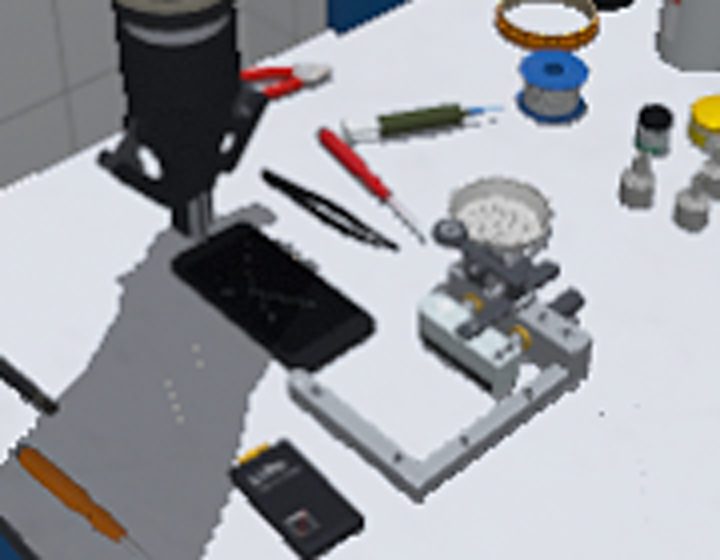

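The phone's leading near corner is at about (302,365), just inside the fence's rounded end at (295,378). I'll push on gently and watch the force.

Call:
{"name": "move_arm", "arguments": {
  "slide": [
    [-5,0,0],
    [-5,0,0],
    [-5,0,0],
    [-5,0,0],
    [-5,0,0],
    [-5,0,0]
  ],
  "delta_rot": [
    [0,0,0],
    [0,0,0],
    [0,0,0],
    [0,0,0],
    [0,0,0],
    [0,0,0]
  ]
}}

```text
t: 12.0
eef_pos: [0.5027, 0.2179, 0.0037]
ee_rot: [0.704, 0.71, -0.0, 0.0]
wrist_force: [-0.4, 1.7, -0.6]
gripper_width: -0.0
finger_force: 0.3
```

Call:
{"name": "move_arm", "arguments": {
  "slide": [
    [-6,0,0],
    [-6,0,0],
    [-6,0,0],
    [-6,0,0],
    [0,0,0]
  ],
  "delta_rot": [
    [0,0,0],
    [0,0,0],
    [0,0,0],
    [0,0,0],
    [0,0,0]
  ]
}}

```text
t: 12.42
eef_pos: [0.5029, 0.1933, 0.0038]
ee_rot: [0.705, 0.71, -0.0, 0.0]
wrist_force: [0.7, -0.5, 0.5]
gripper_width: -0.0001
finger_force: 0.0
```

```bash
python3 st.py;python3 ph.py .115;  python3 -c "
from h import *
p=bot.get_image('scene')
cv2.imwrite('pics/s7.png',cv2.resize(p['img'][180:290,220:350,::-1],None,fx=5,fy=5,interpolation=2))"
```

```text
t 12.4167 pos [0.5029 0.1933 0.0038] holder [ 35.9 195.3] toolyaw 0.41 zax [-0.    -0.001 -1.   ] F [ 0.73 -0.55  0.47] w -6.652475622996435e-05
0.67 [187.6, 238.1] 168
phone [0.507 0.115 0.01 ] 1.0 H [ 39.30668773 116.93256002] yaw rel deg 0.10313240312354816
```

View pics/s7.png

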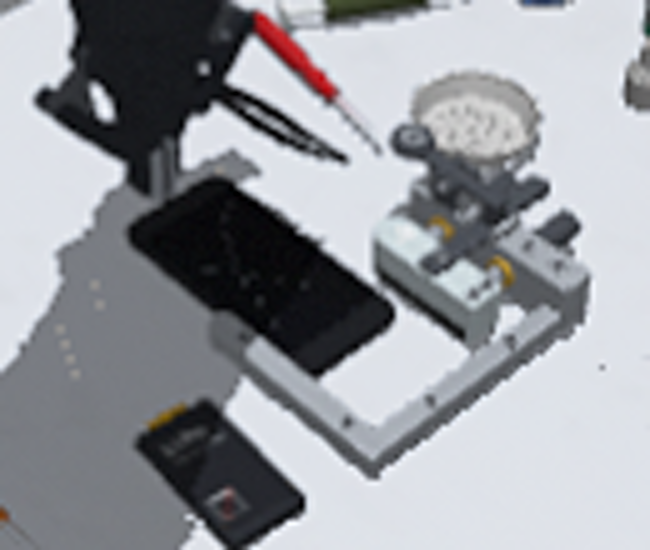

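The phone is in the lane alongside the fence, with its leading end at about (390,310)–(320,370). I'll carry on to the end stop.

Call:
{"name": "move_arm", "arguments": {
  "slide": [
    [-7,0,0],
    [-7,0,0],
    [-7,0,0],
    [-7,0,0],
    [-6,0,0],
    [-4,0,0],
    [-2,0,0],
    [0,0,0]
  ],
  "delta_rot": [
    [0,0,0],
    [0,0,0],
    [0,0,0],
    [0,0,0],
    [0,0,0],
    [0,0,0],
    [0,0,0],
    [0,0,0]
  ]
}}

```text
t: 13.23
eef_pos: [0.5033, 0.1539, 0.0038]
ee_rot: [0.705, 0.71, -0.0, 0.0]
wrist_force: [0.7, 0.2, 0.3]
gripper_width: -0.0001
finger_force: 0.0
```

Call:
{"name": "move_arm", "arguments": {
  "slide": [
    [-2,0,0],
    [-2,0,0],
    [0,0,0]
  ],
  "delta_rot": [
    [0,0,0],
    [0,0,0],
    [0,0,0]
  ]
}}

```text
t: 13.48
eef_pos: [0.5034, 0.1504, 0.0038]
ee_rot: [0.704, 0.71, -0.0, 0.0]
wrist_force: [-0.6, 0.6, 0.4]
gripper_width: -0.0002
finger_force: 0.1
```

```bash
python3 st.py
```

```text
t 13.4833 pos [0.5034 0.1504 0.0038] holder [ 36.  152.4] toolyaw 0.46 zax [-0. -0. -1.] F [-0.6   0.58  0.35] w -0.00015927503166782874
```

Call:
{"name": "move_arm", "arguments": {
  "slide": [
    [-1.5,0,0],
    [-1.5,0,0],
    [0,0,0]
  ],
  "delta_rot": [
    [0,0,0],
    [0,0,0],
    [0,0,0]
  ]
}}

```text
t: 13.73
eef_pos: [0.5034, 0.1475, 0.0038]
ee_rot: [0.704, 0.71, -0.0, 0.0]
wrist_force: [0.2, 0.9, 0.3]
gripper_width: -0.0001
finger_force: 0.3
```

Call:
{"name": "move_arm", "arguments": {
  "slide": [
    [-1.5,0,0],
    [0,0,0]
  ],
  "delta_rot": [
    [0,0,0],
    [0,0,0]
  ]
}}

```text
t: 13.9
eef_pos: [0.5037, 0.1464, 0.0039]
ee_rot: [0.704, 0.71, 0.0, -0.0]
wrist_force: [0.0, 3.0, -0.9]
gripper_width: 0.0002
finger_force: 1.6
```

Call:
{"name": "move_arm", "arguments": {
  "slide": [
    [-1,0,0],
    [0,0,0],
    [0,0,0]
  ],
  "delta_rot": [
    [0,0,0],
    [0,0,0],
    [0,0,0]
  ]
}}

```text
t: 14.15
eef_pos: [0.5041, 0.1462, 0.0041]
ee_rot: [0.704, 0.71, 0.001, -0.0]
wrist_force: [1.7, 6.4, -0.5]
gripper_width: 0.0003
finger_force: 3.5
```

```bash
python3 st.py; python3 - <<'E'
from h import *
p=bot.get_image('scene')
for n in("phone","thumb_pad","jaw"):
    for q in bot.outline_of(p,n)[:2]: print(n,q["confidence"],q["xy"],q["pixels"].sum())
E
```

```text
t 14.15 pos [0.5041 0.1462 0.0041] holder [ 36.6 148.2] toolyaw 0.5 zax [ 0.001  0.002 -1.   ] F [ 1.73  6.41 -0.48] w 0.0002654561603410102
phone 0.93 [284.3, 242.8] 1050
thumb_pad 0.59 [311.0, 215.1] 120
jaw 0.87 [308.0, 231.7] 428
jaw 0.74 [310.3, 237.2] 1719
```

The end stop is met: the force rises to 6.4 N at holder y 148, against an expected 149. Backing off and going above the thumb pad.

Call:
{"name": "move_arm", "arguments": {
  "slide": [
    [6,0,0],
    [6,0,0],
    [0,0,-30],
    [0,0,-35],
    [0,0,-20],
    [-10,15,0],
    [-16,22,0],
    [-16,22,0]
  ],
  "delta_rot": [
    [0,0,0],
    [0,0,0],
    [0,0,0],
    [0,0,0],
    [0,0,0],
    [0,0,0],
    [0,0,0],
    [0,0,0]
  ]
}}

```text
t: 15.02
eef_pos: [0.5631, 0.1157, 0.0896]
ee_rot: [0.704, 0.71, 0.0, 0.0]
wrist_force: [-0.0, 0.8, -0.8]
gripper_width: -0.0005
finger_force: 0.0
```

Call:
{"name": "move_arm", "arguments": {
  "slide": [
    [-16,22,0],
    [0,8,0],
    [0,0,0],
    [0,0,0]
  ],
  "delta_rot": [
    [0,0,0],
    [0,0,0],
    [0,0,0],
    [0,0,0]
  ]
}}

```text
t: 15.35
eef_pos: [0.5921, 0.1, 0.0882]
ee_rot: [0.704, 0.71, -0.001, -0.0]
wrist_force: [-0.1, -0.4, 0.1]
gripper_width: -0.0004
finger_force: 0.0
```

```bash
python3 st.py
```

```text
t 15.35 pos [0.5921 0.1    0.0882] holder [124.3 101.3] toolyaw 0.44 zax [-0.002 -0.    -1.   ] F [-0.06 -0.42  0.12] w -0.00035327120816191555
```

Now the pad: down to about 52 mm, then press in small steps.

Call:
{"name": "move_arm", "arguments": {
  "slide": [
    [0,1.5,12],
    [0,0,12],
    [0,0,10],
    [0,0,4],
    [0,0,0]
  ],
  "delta_rot": [
    [0,0,0],
    [0,0,0],
    [0,0,0],
    [0,0,0],
    [0,0,0]
  ]
}}

```text
t: 15.77
eef_pos: [0.5928, 0.1004, 0.05]
ee_rot: [0.704, 0.71, -0.001, -0.001]
wrist_force: [-0.0, 0.2, 0.8]
gripper_width: 0.0003
finger_force: 0.0
```

Call:
{"name": "move_arm", "arguments": {
  "slide": [
    [0,0,3],
    [0,0,2],
    [0,0,2],
    [0,0,0]
  ],
  "delta_rot": [
    [0,0,0],
    [0,0,0],
    [0,0,0],
    [0,0,0]
  ]
}}

```text
t: 16.1
eef_pos: [0.5942, 0.1009, 0.0445]
ee_rot: [0.704, 0.71, 0.001, -0.0]
wrist_force: [-2.2, 4.1, 3.9]
gripper_width: -0.0001
finger_force: 2.8
```

Call:
{"name": "move_arm", "arguments": {
  "slide": [
    [0,0,2],
    [0,0,1],
    [0,0,1],
    [0,0,0],
    [0,0,0]
  ],
  "delta_rot": [
    [0,0,0],
    [0,0,0],
    [0,0,0],
    [0,0,0],
    [0,0,0]
  ]
}}

```text
t: 16.52
eef_pos: [0.5943, 0.1009, 0.0407]
ee_rot: [0.704, 0.71, 0.001, -0.0]
wrist_force: [-2.0, 5.0, 4.3]
gripper_width: -0.0
finger_force: 3.0
```

```bash
python3 st.py; python3 - <<'E'
from h import *
p=bot.get_image('scene')
for n in("phone","thumb_pad","jaw"):
    for q in bot.outline_of(p,n)[:2]: print(n,q["confidence"],q["xy"],q["pixels"].sum())
E
```

```text
t 16.5167 pos [0.5943 0.1009 0.0407] holder [126.5 102.1] toolyaw 0.5 zax [ 0.001  0.002 -1.   ] F [-2.04  4.96  4.26] w -1.5442146263446313e-05
phone 0.56 [285.2, 243.1] 1072
phone 0.36 [309.6, 236.6] 1650
thumb_pad 0.72 [310.5, 240.6] 1846
thumb_pad 0.4 [311.9, 216.6] 112
jaw 0.56 [306.4, 235.3] 524
jaw 0.45 [262.4, 273.4] 493
```

Call:
{"name": "move_arm", "arguments": {
  "slide": [
    [0,0,1],
    [0,0,0],
    [0,0,0]
  ],
  "delta_rot": [
    [0,0,0],
    [0,0,0],
    [0,0,0]
  ]
}}

```text
t: 16.97
eef_pos: [0.5944, 0.1009, 0.0404]
ee_rot: [0.704, 0.71, 0.001, -0.0]
wrist_force: [-4.8, 5.4, 10.7]
gripper_width: 0.0001
finger_force: 6.0
```

Call:
{"name": "move_arm", "arguments": {
  "slide": [
    [0,0,-8],
    [0,0,-20],
    [0,0,-40],
    [0,0,-40],
    [40,0,-20],
    [40,0,0],
    [40,0,0],
    [30,0,0]
  ],
  "delta_rot": [
    [0,0,0],
    [0,0,0],
    [0,0,0],
    [0,0,0],
    [0,0,0],
    [0,0,0],
    [0,0,0],
    [0,0,0]
  ]
}}

```text
t: 17.63
eef_pos: [0.5933, 0.2497, 0.1669]
ee_rot: [0.704, 0.71, 0.001, 0.0]
wrist_force: [1.8, 1.1, -0.9]
gripper_width: 0.0001
finger_force: 0.0
```

Call:
{"name": "move_arm", "arguments": {
  "slide": [
    [35,-20,0],
    [35,-20,0],
    [35,-20,0],
    [0,0,0],
    [0,0,0]
  ],
  "delta_rot": [
    [0,0,0],
    [0,0,0],
    [0,0,0],
    [0,0,0],
    [0,0,0]
  ]
}}

```text
t: 18.05
eef_pos: [0.5311, 0.3536, 0.1659]
ee_rot: [0.703, 0.711, 0.0, 0.0]
wrist_force: [-0.3, -0.2, -0.5]
gripper_width: 0.0001
finger_force: 0.0
```

```bash
python3 st.py; python3 ph.py .067; python3 -c "
from h import *
p=bot.get_image('scene');q=bot.get_image('top')
a=cv2.resize(p['img'][190:280,250:350,::-1],None,fx=4,fy=4,interpolation=2)
b=cv2.resize(q['img'][105:195,260:360,::-1],None,fx=4,fy=4,interpolation=2)
cv2.imwrite('pics/s8.png',cv2.hconcat([a,b]))"
```

```text
t 18.05 pos [0.5311 0.3536 0.1659] holder [ 65.3 355.3] toolyaw 0.68 zax [ 0.001 -0.    -1.   ] F [-0.34 -0.22 -0.54] w 7.548951747128947e-05
0.76 [286.1, 241.2] 1044
phone [0.50548647 0.07279072 0.04392687] 0.11788123846054077 H [37.4470916  74.73710688] yaw rel deg 2.0469987406133248
```

View pics/s8.png

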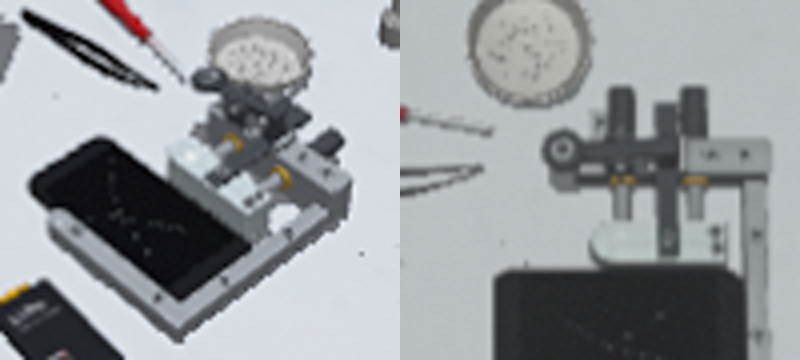

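Both panels show the jaw released and flush on the phone's side. The phone is square against the fence with its leading end at the end stop (columns ~745 in the right panel), and the tools haven't moved. Handing in.

```bash
python3 -c "
from cell import bot
print(bot.hand_in())"
```

```text
the job is handed in; nothing more can be done
None
```

The job is handed in: the jaw was caught open, the phone slid in to the end stop, and the latch pressed so the jaw clamped it against the fence. In the last pictures it sits square, and the robot's clock was at about 18 s of the 50 s allowed. I saw no verdict.

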